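# Hold the green cell in the photometer's light path

## Task

Lift the green glass cell out of its stand, gripping it lightly and only by its two frosted white faces (the fingers must not touch its clear green windows or the stopper), and hold it upright in the light path midway between the two lenses of the photometer, with the windows centred on the beam and square to it, touching no part of the photometer. Finish while still holding it there; leave the amber cell and everything else on the bench where they are.

Things in the scene. Friction and masses are not known exactly. Their poses are not given: they have to be found in the camera images.
- green_cell: Square cell of green glass with a green stopper, 25 x 25 x 70 mm, 60 to 115 g, standing in one well of the stand, turned any way. Origin: centre of its underside; z up. Clear green windows on its x faces, frosted white faces on its y faces (25 mm apart): the fingers close along y. A white line on the stopper runs along x, window to window.
- green_cell_centre (a point): The centre of the green cell's windows, on its axis 32 mm above its underside.
- green_cell_windows: The two clear windows of the green cell (its x faces), 21 mm wide, from 8 to 56 mm above the underside; origin and axes as the cell's. Not to be touched by the fingers.
- green_cell_frosted: The two frosted white faces of the green cell (its y faces, at y = +-12.5 mm), 24 mm wide, from 6 to 58 mm above the underside; origin and axes as the cell's. More than about 45 N on each of them damages the cell.
- green_cell_stopper: The green cell's stopper, 20 x 20 mm, from 60 to 70 mm above the cell's underside; origin and axes as the cell's. Not to be touched by the fingers.
- amber_cell: A cell of the same make in amber glass with an orange stopper, standing in the other well. To be left alone.
- stand: Grey stand fixed to the bench, 70 x 180 mm, 14 mm high, with two round wells 41 mm across and 6 mm deep, 50 mm to either side of its middle along its y (their floors 8 mm above the bench). Origin: centre of its underside.
- photometer: Fixed; base 80 x 250 mm, 13 mm high; white lamp head at +y, black detector head at -y, 56 mm wide, tops 116 mm above the bench. Lenses face each other along y, 90 mm apart (y = -45 to +45 mm). The beam runs along y at x = 0, 85 mm above the bench; the gap is open along x and above. Origin: centre of the base's underside, under the middle of the gap.
- beam_middle (a point): The point on the beam midway between the lenses, 85 mm above the bench.
- lens_tissue: Bystander: green booklet of lens tissue lying flat, 102 x 78 x 9 mm.
- brown_bottle: Bystander: small brown bottle with a white cap, 40 mm across, 75 mm tall.
- beaker: Bystander: empty clear beaker, 51 mm across, 64 mm tall.
- cover_slips: Bystander: small pale box of cover slips, 30 x 30 x 14 mm.

How it is judged:
By the outcome, as a careful person would: the job done as asked, in the order asked, and still so for the second after the job is handed in, while the arm keeps its last pose, push and grip.
It also fails if it takes over 35 s, if anything falls off the work surface, if the arm or the gripper's body presses on something with over 40 N, if the wrist force passes 120 N, or if a joint passes its speed limit or range.

## Robot

A 6-joint arm with a two-finger parallel gripper is mounted at the origin on a cart in front of the work surface, level with it; the furniture and walls round the work are solid. World frame = base frame: x ahead of the robot, y to its left, z up, the work surface at z = 0. Lengths are in m, angles in degrees, forces in N, time in s.
With the tool pointing down it reaches from about 0.3 to 0.75 m from the base axis. Payload 8.5 kg.
Tool frame: the origin (TCP) lies on the mounting face of the last link; the fingertips stand tip_extent ahead of it and the grasp point (between the pads) lies 155 mm ahead of it (tip_extent is the distance from the TCP to the fingertips, in m); z points along the fingers, y is the line along which they close (so a half turn about z gives the same grasp; the last joint's range is limited). The gripper opens to 85 mm and grips with 20 to 120 N. Pads are 22 mm wide; open, the fingers measure 114 mm over their backs; the gripper's body (76 mm by 85 mm) begins 54 mm behind the grasp point. The pads swing forward as they close: fully open they stand 13 mm farther back than shut.
Start: joints at [57.336, 21.807, 74.336, -0, 83.858, -12.336], TCP at [0.191, 0.516, 0.405] pointing down, gripper open.
Joint ranges: [-178.18, 178.18], [-50.72, 133.34], [12.68, 142.11], [-81.47, 261.47], [9.98, 163.14], [-165.26, 165.26]. Speed limits (degrees/s): [136.94, 136.94, 180, 180, 180, 180].

## Interface

Orientations are given as a 3x3 rotation matrix whose columns are the frame's x, y, z axes.
In Python, from rig import observe, get_image, camera_params, close_job, tip_extent gives the robot as it stands.
- The arm moves only by the shell command python3 -m creep 'ROWS' [FORCE]. ROWS is JSON, a list of rows, each an object with "jaw": the gripper's target within -1 to 1 (shut at 1, half-way at 0, fully open at -1); "travel": the shift along the world's x, y, z in mm, a list of three; "roll": the turn about the world's z in rad. A call has 1 to 12 rows; each row is the pose to reach, as a shift and turn from the pose commanded when the call began; what a row does not reach only later rows make up. A row lasts 1/10 s, in which the tool goes at most 50 mm and 8.59 degrees, less where a joint would pass 70% of its speed; a pose out of reach is approached as far as the arm can. A call with a gripper value outside its range is refused whole. The fingers move at their own pace and stop on an object; FORCE is the grip in N (left out, the last holds). Time passes only in rows, so rows that repeat a pose let the fingers close. It gives the time, the measured TCP pose, the force, the opening and the grip force at its end, in the units of the state.
- observe(): the state, without advancing time (a new reading comes with each control period).
- get_image(name): name is "scene" or "side" or "wrist"; returns (picture, depth): 400x640x3 uint8, red, green, blue; 400x640 float32, m along the optical axis (not along the pixel's ray), 0 where there is no reading.
- camera_params(name): a dict with "mtx" (3x3 intrinsics, pixels), "extrinsics" (4x4, takes a point from camera to world coordinates). Camera axes: x right, y down, z forward; pixel columns grow to the right and rows downward; lengths in m; the calibration is good to about 2 mm. The wrist camera is an equidistant fisheye: a pixel r from the principal point sees the ray r / f radians off the axis. A picture is of the moment at which its call begins: read the wrist's pose just before it. camera_params takes no time and is no camera call; for the wrist camera it gives the pose at the moment of the call.
- close_job(): hands the job in; it is judged then, once.
The state is a dict: "time_s": time; "q": joint angles; "qvel": joint speeds; "joint_efforts": joint torques, N m; "position": TCP position; "tool_rot": TCP orientation; "ft_force": force on the tool from outside, world axes, zero at the start; "wrist_torque": the same for the moment, N m; "grip_width": finger opening in m; "gripper_force": force on a finger pad.
Only numpy, scipy, OpenCV 4.12 (cv2) and the standard library are available. Lean on these libraries where they do the work, as an engineer would, in place of code of your own. Each camera call takes 0.05 s, during which the arm holds its last target. There are 200 camera calls.

## Working session

There is one attempt and no reset: what is moved stays moved. The work goes in short steps, Python scripts to look and compute and a shell command to move; the robot and the scene stay as the last step left them, time stands still between calls to the robot, and variables do not carry over. Pictures are saved under pics/ and viewed, at most 10 in all, crops included, and the job is handed in when it is done.

```bash
mkdir -p pics; python3 - <<'E'
from rig import *
import cv2,numpy as np
s=observe();print({k:np.round(v,3).tolist() for k,v in s.items()});print(tip_extent)
ims=[]
for n in("scene","side"):
    p,d=get_image(n);np.savez(f"{n}.npz",p=p,d=d,**camera_params(n));cv2.imwrite(f"pics/{n}.png",p[:,:,::-1])
    c=camera_params(n);print(n,np.round(c["mtx"],1).tolist(),np.round(c["extrinsics"],3).tolist())
E
```

```text
{'time_s': 0.0, 'q': [57.338, 21.841, 74.385, -0.001, 83.86, -12.336], 'qvel': [-0.023, 0.02, 0.094, 0.021, 0.006, -0.059], 'joint_efforts': [0.001, -44.846, -23.128, -0.0, 0.005, -0.0], 'position': [0.191, 0.516, 0.404], 'tool_rot': [[-0.938, 0.347, -0.001], [0.347, 0.938, -0.001], [0.0, -0.001, -1.0]], 'ft_force': [-0.723, 0.495, 0.448], 'wrist_torque': [0.002, -0.047, 0.003], 'gripper_force': 0.0, 'grip_width': 0.086}
0.1734
scene [[445.0, 0.0, 322.6], [0.0, 445.0, 199.2], [0.0, 0.0, 1.0]] [[0.456, -0.643, 0.616, -0.109], [-0.89, -0.346, 0.298, -0.253], [0.021, -0.684, -0.729, 0.893], [0.0, 0.0, 0.0, 1.0]]
side [[379.9, 0.0, 318.2], [0.0, 379.9, 195.1], [0.0, 0.0, 1.0]] [[0.969, -0.107, 0.223, 0.373], [-0.246, -0.506, 0.827, -0.727], [0.024, -0.856, -0.516, 0.553], [0.0, 0.0, 0.0, 1.0]]
```

View pics/scene.png

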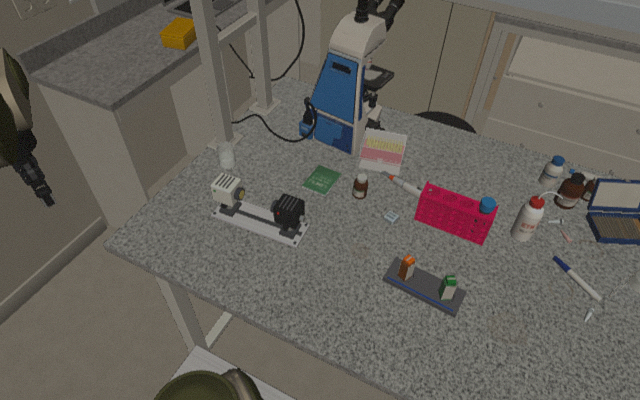

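View pics/side.png

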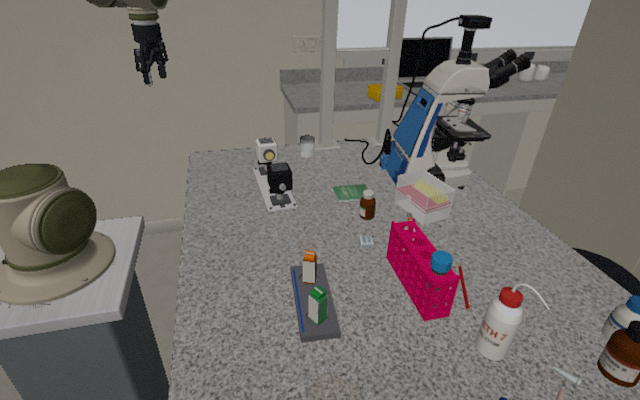

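The scene view shows the photometer around (260,210), with the lamp head at (228,188) and the detector at (290,210). The stand is around (425,285), with the green cell at (449,288) and the amber one at (407,267). The side view shows the green stopper at (317,294).

```bash
cat > h.py <<'E'
import numpy as np,cv2
from rig import *
def load(n):
    f=np.load(n+".npz");return f
def ray(f,uv,z):
    uv=np.atleast_2d(uv).astype(float);K=f["mtx"];E=f["extrinsics"]
    d=np.c_[(uv[:,0]-K[0,2])/K[0,0],(uv[:,1]-K[1,2])/K[1,1],np.ones(len(uv))]@E[:3,:3].T
    o=E[:3,3];return o+d*((z-o[2])/d[:,2])[:,None]
E
python3 - <<'E'
from h import *
for n,boxes in(("scene",dict(green=(435,265,465,305),stand=(375,245,475,320),photo=(195,165,320,250))),("side",dict(green=(300,280,335,330),stand=(280,255,350,345),photo=(245,130,305,215)))):
    f=load(n);p=f["p"];d=f["d"]
    hsv=cv2.cvtColor(p,cv2.COLOR_RGB2HSV)
    a,b,c,e=boxes["green"];m=cv2.inRange(hsv,(45,90,40),(95,255,255));M=np.zeros_like(m);M[b:e,a:c]=m[b:e,a:c]
    v,u=np.nonzero(M)
    # world points from depth
    K=f["mtx"];E=f["extrinsics"]
    V,U=np.mgrid[:400,:640];X=np.stack([(U-K[0,2])/K[0,0]*d,(V-K[1,2])/K[1,1]*d,d],-1)@E[:3,:3].T+E[:3,3]
    W=X[v,u];top=W[:,2]>.072
    print(n,"green",len(u),W[:,2].max(), "top",W[top].mean(0),top.sum())
    a,b,c,e=boxes["stand"];R=X[b:e,a:c].reshape(-1,3);k=abs(R[:,2]-.014)<.004
    g=p[b:e,a:c].reshape(-1,3).mean(1);k&=g<110
    r=cv2.minAreaRect(R[k][:,:2].astype(np.float32)*1000);print("stand",r,k.sum())
    a,b,c,e=boxes["photo"];R=X[b:e,a:c].reshape(-1,3);g=p[b:e,a:c].reshape(-1,3)
    k=(abs(R[:,2]-.116)<.005);print("heads top",k.sum())
    for nm,q in(("lamp",k&(g.mean(1)>120)),("det",k&(g.mean(1)<90))):
        if q.sum()>5: print(nm,R[q].mean(0),cv2.minAreaRect(R[q][:,:2].astype(np.float32)*1000))
    k=(abs(R[:,2]-.013)<.004)&(g.min(1)>135)
    if k.sum()>5:print("base",cv2.minAreaRect(R[k][:,:2].astype(np.float32)*1000),k.sum())
    big=cv2.resize(p[b:e,a:c],None,fx=4,fy=4,interpolation=2)[:300]
for n,b in(("scene",(195,165,320,250)),("side",(245,130,305,215))): pass
A=cv2.resize(load("scene")["p"][165:250,195:320],(750,510));cv2.imwrite("pics/phot.png",A[:,:,::-1])
E
```

```text
scene green 97 0.08191463986095138 top [ 0.496584   -0.27245417  0.07660358] 56
stand ((503.18280029296875, -222.53280639648438), (180.2725067138672, 73.63221740722656), 85.28829193115234) 1531
heads top 602
lamp [0.48439277 0.30454958 0.11259293] ((486.7852783203125, 305.9144287109375), (53.44694519042969, 58.18118667602539), 3.253207206726074)
det [0.49574353 0.15541464 0.11357112] ((491.1747741699219, 213.5018310546875), (53.43470001220703, 221.73196411132812), 4.518739700317383)
base ((501.95416259765625, 266.512451171875), (351.5655212402344, 136.9005584716797), 74.5616455078125) 558
side green 323 0.07795939611689107 top [ 0.49997557 -0.27420927  0.07573197] 93
stand ((505.241943359375, -222.7151336669922), (181.6283721923828, 70.75581359863281), 84.84575653076172) 1665
heads top 214
lamp [0.48280769 0.294953   0.11205786] ((488.0106201171875, 302.81866455078125), (42.57729721069336, 55.17161560058594), 6.456320285797119)
det [0.49714072 0.16769561 0.11248008] ((493.62579345703125, 217.0126953125), (50.584922790527344, 228.25302124023438), 4.187728404998779)
base ((507.0119934082031, 265.16278076171875), (348.1400146484375, 151.4561767578125), 74.28155517578125) 374
```

View pics/phot.png

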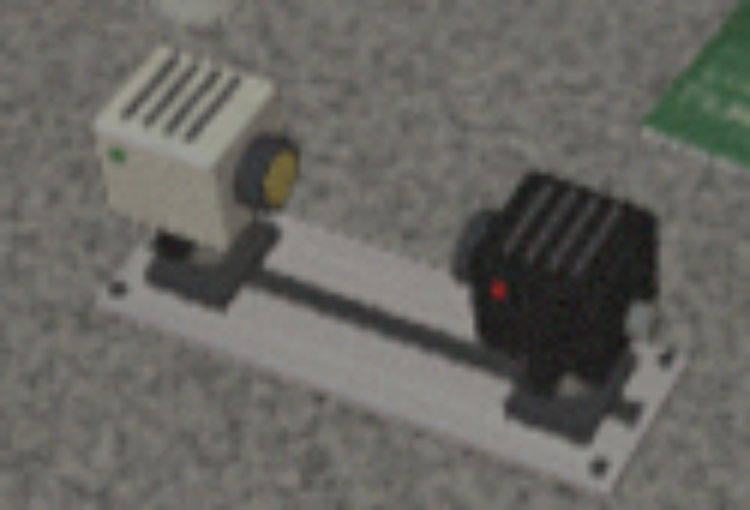

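The crop shows the lamp lens at (275,175), the detector lens at (470,240), and the white base with corners near (105,300), (610,490) and (680,350). I'll fly over the photometer and look with the wrist camera.

```bash
python3 -m creep '[{"jaw":-1,"travel":[270,-280,0],"roll":0},{"jaw":-1,"travel":[270,-280,0],"roll":0},{"jaw":-1,"travel":[270,-280,0],"roll":0},{"jaw":-1,"travel":[270,-280,0],"roll":0},{"jaw":-1,"travel":[270,-280,0],"roll":0},{"jaw":-1,"travel":[270,-280,0],"roll":0},{"jaw":-1,"travel":[270,-280,0],"roll":0},{"jaw":-1,"travel":[270,-280,0],"roll":0},{"jaw":-1,"travel":[270,-280,0],"roll":0},{"jaw":-1,"travel":[270,-280,0],"roll":0},{"jaw":-1,"travel":[270,-280,0],"roll":0},{"jaw":-1,"travel":[270,-280,0],"roll":0}]' 20
python3 - <<'E'
from h import *
c=camera_params("wrist");p,d=get_image("wrist");np.savez("w1.npz",p=p,d=d,**c);cv2.imwrite("pics/w1.png",p[:,:,::-1])
s=observe();print(s["time_s"],s["position"],np.round(s["tool_rot"],3).tolist());print(np.round(c["mtx"],2).tolist(),np.round(c["extrinsics"],4).tolist())
E
```

```text
time_s: 1.3
position: [0.4602, 0.2366, 0.4048]
tool_rot: [[-0.938, 0.346, -0.0], [0.346, 0.938, 0.0], [0.0, 0.0, -1.0]]
ft_force: [0.0, -0.5, 0.5]
grip_width: 0.0852
gripper_force: 0.0
1.35 [0.46030433 0.23659782 0.40484908] [[-0.938, 0.346, 0.0], [0.346, 0.938, 0.0], [0.0, 0.0, -1.0]]
[[309.71, 0.0, 320.31], [0.0, 309.71, 198.4], [0.0, 0.0, 1.0]] [[0.3456, 0.8894, 0.2991, 0.3833], [0.9384, -0.3278, -0.1096, 0.2641], [0.0006, 0.3185, -0.9479, 0.3735], [0.0, 0.0, 0.0, 1.0]]
```

View pics/w1.png

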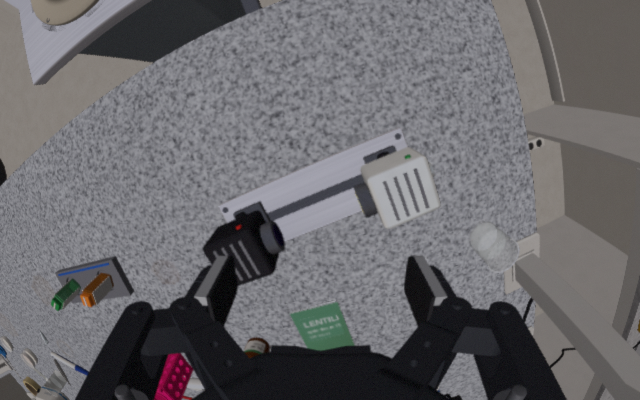

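The wrist view shows the photometer with its front base corners near (220,208) and (401,131), the lamp head at (400,190) and the detector at (242,245). I'll zoom in for the corners.

```bash
python3 - <<'E'
from h import *
p=load("w1")["p"][115:295,195:455];cv2.imwrite("pics/w1c.png",cv2.resize(p,(780,540),interpolation=2)[:,:,::-1])
E
```

```text
(no output)
```

View pics/w1c.png

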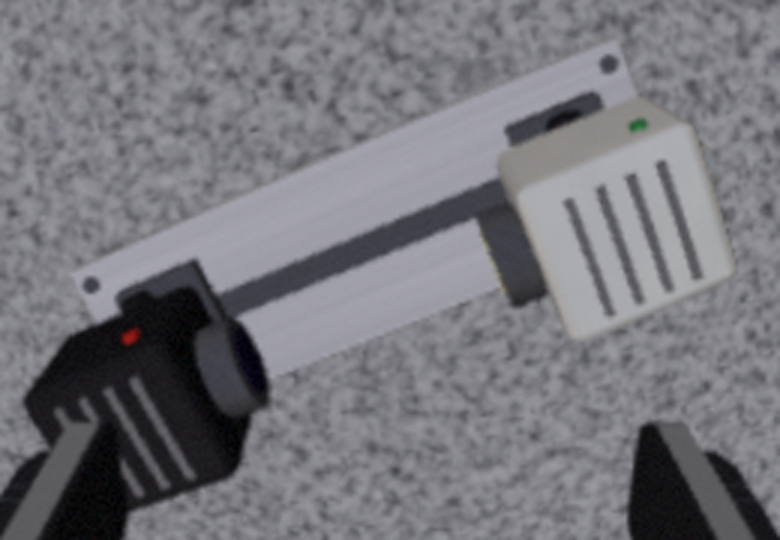

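The crop gives base corners (74,273) and (619,41), far-edge points (268,376) and (500,290), and lamp-top corners (513,187), (690,125), (733,270) and (575,338).

```bash
cat >> h.py <<'E'
def wray(f,uv,z):
    uv=np.atleast_2d(uv).astype(float)
    d=cv2.fisheye.undistortPoints(uv[:,None],f["mtx"],np.zeros(4))[:,0]
    E=f["extrinsics"];d=np.c_[d,np.ones(len(d))]@E[:3,:3].T;o=E[:3,3];return o+d*((z-o[2])/d[:,2])[:,None]
E
python3 - <<'E'
from h import *
np.set_printoptions(precision=4,suppress=True)
w=load("w1");s=load("scene")
def rep(a,b):
    t=b-a;L=np.hypot(*t[:2]);yaw=np.degrees(np.arctan2(-t[0],t[1]));n=np.array([t[1],-t[0],0])/L
    print("len",L,"yaw",yaw,"centre",((a+b)/2+.04*n)[:2]);return a,n
C=lambda l:np.array(l)/3+[195,115]
P=wray(w,C([(74,273),(619,41),(268,376),(500,290)]),.013)
a,n=rep(P[0],P[1]);print("width",(P[2:]-a)@n)
T=wray(w,C([(513,187),(690,125),(733,270),(575,338)]),.116);print("lamp top",T[:,:2].tolist(),T.mean(0))
S=ray(s,np.array([(105,303),(608,491),(685,345)])/6+[195,165],.013)
a,n=rep(S[1],S[0]);a,n=rep(S[1],S[0]);print(S[:,:2], np.hypot(*(S[2]-S[1])[:2]))
E
```

```text
len 0.2455369861064732 yaw 3.1795967058605568 centre [0.4951 0.2224]
width [0.0761 0.0786]
lamp top [[0.4601535247125471, 0.27807008429629343], [0.46004369876343854, 0.3338019204654054], [0.5089055375575399, 0.3360194360853682], [0.5124821257484813, 0.2819875464464071]] [0.4854 0.3075 0.116 ]
len 0.24279378042519797 yaw 3.3189969563297224 centre [0.493 0.214]
len 0.24279378042519797 yaw 3.3189969563297224 centre [0.493 0.214]
[[0.446  0.3329]
 [0.4601 0.0905]
 [0.5438 0.0998]] 0.08425792611611461
```

```bash
python3 -m creep '[{"jaw":-1,"travel":[35,-505,-75],"roll":0},{"jaw":-1,"travel":[35,-505,-75],"roll":0},{"jaw":-1,"travel":[35,-505,-75],"roll":0},{"jaw":-1,"travel":[35,-505,-75],"roll":0},{"jaw":-1,"travel":[35,-505,-75],"roll":0},{"jaw":-1,"travel":[35,-505,-75],"roll":0},{"jaw":-1,"travel":[35,-505,-75],"roll":0},{"jaw":-1,"travel":[35,-505,-75],"roll":0},{"jaw":-1,"travel":[35,-505,-75],"roll":0},{"jaw":-1,"travel":[35,-505,-75],"roll":0},{"jaw":-1,"travel":[35,-505,-75],"roll":0},{"jaw":-1,"travel":[35,-505,-75],"roll":0}]'
python3 - <<'E'
from h import *
c=camera_params("wrist");p,d=get_image("wrist");np.savez("w2.npz",p=p,d=d,**c)
s=observe();print(s["time_s"],s["position"],np.round(s["tool_rot"],3).tolist())
hsv=cv2.cvtColor(p,cv2.COLOR_RGB2HSV);m=cv2.inRange(hsv,(45,90,40),(95,255,255));n,l,st,ce=cv2.connectedComponentsWithStats(m)
for i in range(1,n):
    if st[i,4]>60:print(st[i],ce[i])
i=1+np.argmax(st[1:,4]);x,y=ce[i].astype(int);x=max(50,min(590,x));y=max(50,min(350,y));print(x,y)
cv2.imwrite("pics/w2c.png",cv2.resize(p[y-50:y+50,x-50:x+50],(600,600),interpolation=2)[:,:,::-1])
E
```

```text
time_s: 2.55
position: [0.4961, -0.27, 0.3292]
tool_rot: [[-0.937, 0.349, -0.001], [0.349, 0.937, 0.001], [0.001, 0.0, -1.0]]
ft_force: [0.4, 0.5, 0.1]
grip_width: 0.0853
gripper_force: 0.0
2.6 [ 0.49614485 -0.26852073  0.32956165] [[-0.938, 0.347, -0.0], [0.347, 0.938, 0.001], [0.001, 0.001, -1.0]]
[303 175  38  54 964] [323.89315353 203.12448133]
[610 187  24  22 148] [622.52702703 197.28378378]
[606 229  16  19  87] [611.97701149 237.18390805]
323 203
```

View pics/w2c.png

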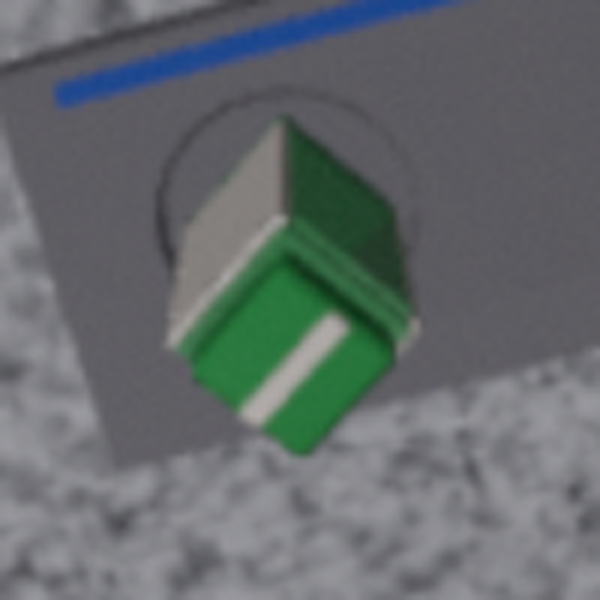

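The crop shows the stopper's top face with corners near (290,257), (397,350), (303,457) and (192,378). The white line runs from (247,415) to (340,322), and the frosted faces are at upper left and lower right.

```bash
python3 - <<'E'
from h import *
np.set_printoptions(precision=4,suppress=True)
w=load("w2");C=lambda l:(np.array(l)+.5)/6-.5+[273,153]
T=wray(w,C([(290,257),(397,350),(303,457),(192,378)]),.078);print(T[:,:2],T.mean(0),np.linalg.norm(np.roll(T,-1,0)-T,axis=1))
p=w["p"];hsv=cv2.cvtColor(p,cv2.COLOR_RGB2HSV);m=np.zeros((400,640),np.uint8)
sub=((hsv[...,1]<110)&(p.min(2)>90)).astype(np.uint8);poly=C([(290,270),(385,350),(303,445),(205,378)]).astype(np.int32)
cv2.fillConvexPoly(m,poly,1);v,u=np.nonzero(m&sub);L=wray(w,np.c_[u,v],.078)[:,:2]
c=L.mean(0);_,_,V=np.linalg.svd(L-c);print(len(u),"line",c,np.degrees(np.arctan2(V[0,1],V[0,0])))
E2=wray(w,C([(247,415),(340,322)]),.078);t=E2[1]-E2[0];print("line ends",E2.mean(0),np.degrees(np.arctan2(t[1],t[0])))
print("edges",[np.degrees(np.arctan2(*(T[j]-T[i])[1::-1])) for i,j in((0,1),(1,2),(3,2),(0,3))])
r=w["extrinsics"];print("tool y ang",np.degrees(np.arctan2(.938,.347)))
# bottom contact check: lower cell edges seen
B=wray(w,C([(283,118),(286,218)]),.068);print(wray(w,C([(286,218)]),.068))
E
```

```text
[[ 0.4863 -0.2665]
 [ 0.5027 -0.2581]
 [ 0.5125 -0.2744]
 [ 0.4972 -0.2839]] [ 0.4997 -0.2707  0.078 ] [0.0184 0.019  0.018  0.0205]
109 line [ 0.5002 -0.2707] -60.96294314968359
line ends [ 0.5005 -0.2714  0.078 ] 116.68777436655458
edges [np.float64(27.196180571828183), np.float64(-59.08242502553077), np.float64(31.74469469105705), np.float64(-58.00099664153574)]
tool y ang 69.69875001378712
[[ 0.4843 -0.2663  0.068 ]]
```

```bash
python3 -m creep '[{"jaw":-1,"travel":[4,-2,0],"roll":-0.15},{"jaw":-1,"travel":[4,-2,0],"roll":-0.30},{"jaw":-1,"travel":[4,-2,0],"roll":-0.45},{"jaw":-1,"travel":[4,-2,0],"roll":-0.60},{"jaw":-1,"travel":[4,-2,-10],"roll":-0.69},{"jaw":-1,"travel":[4,-2,-30],"roll":-0.69},{"jaw":-1,"travel":[4,-2,-50],"roll":-0.69},{"jaw":-1,"travel":[4,-2,-70],"roll":-0.69},{"jaw":-1,"travel":[4,-2,-70],"roll":-0.69}]' 20
python3 - <<'E'
from h import *
c=camera_params("wrist");p,d=get_image("wrist");np.savez("w3.npz",p=p,d=d,**c)
s=observe();print(s["time_s"],s["position"],np.round(s["tool_rot"],3).tolist())
cv2.imwrite("pics/w3.png",cv2.resize(p[130:330,200:440],(720,600),interpolation=2)[:,:,::-1])
E
```

```text
time_s: 3.5
position: [0.5, -0.2688, 0.2582]
tool_rot: [[-0.504, 0.864, -0.003], [0.864, 0.504, 0.003], [0.004, -0.001, -1.0]]
ft_force: [0.1, -0.1, 0.0]
grip_width: 0.0852
gripper_force: 0.0
3.55 [ 0.50032387 -0.26933253  0.25979486] [[-0.504, 0.864, -0.001], [0.864, 0.504, 0.001], [0.002, -0.0, -1.0]]
```

View pics/w3.png

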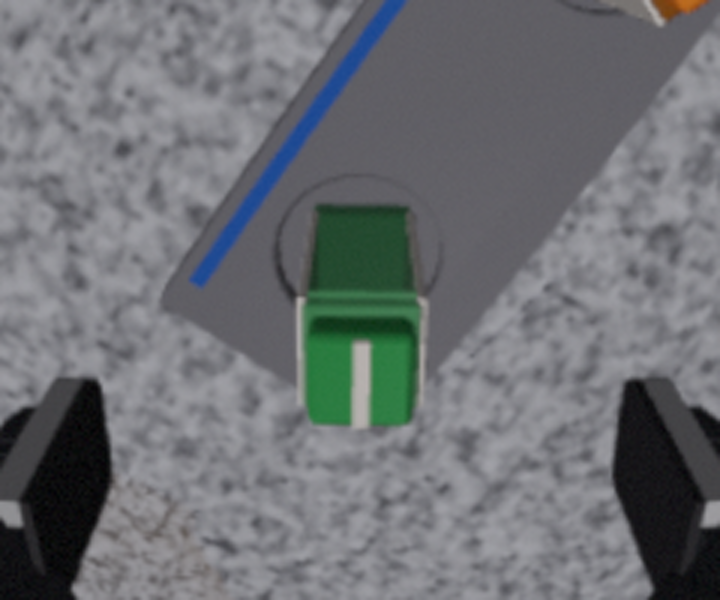

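The cell is square to the fingers: the white line runs from (360,340) to (361,428), and the fingers' midpoint is at column 362. I'll check the offset along the other axis.

```bash
python3 - <<'E'
from h import *
w=load("w3");C=lambda l:(np.array(l)+.5)/3-.5+[200,130]
T=wray(w,C([(312,334),(410,334),(416,424),(306,424),(360,340),(361,428)]),.078);print(np.round(T,4),T[:4].mean(0),T[4:].mean(0))
R=wray(w,C([(297,298),(426,298)]),.068);print(R, np.hypot(*(R[1]-R[0])[:2]), R.mean(0)+.0125*np.array([.504,-.864,0]), R.mean(0)-.0125*np.array([.504,-.864,0]))
E
```

```text
[[ 0.4878 -0.2668  0.078 ]
 [ 0.5029 -0.2579  0.078 ]
 [ 0.5138 -0.2735  0.078 ]
 [ 0.496  -0.2839  0.078 ]
 [ 0.4958 -0.2635  0.078 ]
 [ 0.5054 -0.2795  0.078 ]] [ 0.50015997 -0.27054966  0.078     ] [ 0.50059119 -0.27146402  0.078     ]
[[ 0.48368139 -0.26618628  0.068     ]
 [ 0.50458637 -0.25396233  0.068     ]] 0.024216588696151172 [ 0.50043388 -0.2708743   0.068     ] [ 0.48783388 -0.2492743   0.068     ]
```

```bash
python3 -m creep '[{"jaw":-1,"travel":[0,-1.5,-20],"roll":0},{"jaw":-1,"travel":[0,-1.5,-40],"roll":0},{"jaw":-1,"travel":[0,-1.5,-55],"roll":0},{"jaw":-1,"travel":[0,-1.5,-62],"roll":0},{"jaw":-1,"travel":[0,-1.5,-62],"roll":0},{"jaw":0,"travel":[0,-1.5,-62],"roll":0},{"jaw":0,"travel":[0,-1.5,-62],"roll":0},{"jaw":0,"travel":[0,-1.5,-62],"roll":0},{"jaw":0,"travel":[0,-1.5,-62],"roll":0},{"jaw":0,"travel":[0,-1.5,-62],"roll":0}]' 20; python3 -m creep '[{"jaw":0.3,"travel":[0,0,0],"roll":0},{"jaw":0.3,"travel":[0,0,0],"roll":0},{"jaw":0.4,"travel":[0,0,0],"roll":0},{"jaw":0.4,"travel":[0,0,0],"roll":0},{"jaw":0.6,"travel":[0,0,0],"roll":0},{"jaw":0.6,"travel":[0,0,0],"roll":0},{"jaw":1,"travel":[0,0,0],"roll":0},{"jaw":1,"travel":[0,0,0],"roll":0},{"jaw":1,"travel":[0,0,0],"roll":0}]' 20
```

```text
time_s: 4.55
position: [0.5001, -0.2728, 0.1979]
tool_rot: [[-0.502, 0.865, 0.0], [0.865, 0.502, -0.0], [-0.0, 0.0, -1.0]]
ft_force: [0.5, 0.4, -0.2]
grip_width: 0.0426
gripper_force: 0.0
time_s: 5.45
position: [0.5001, -0.2728, 0.1978]
tool_rot: [[-0.502, 0.865, 0.0], [0.865, 0.502, -0.0], [-0.0, 0.0, -1.0]]
ft_force: [0.6, 0.2, 1.8]
grip_width: 0.025
gripper_force: 21.2
```

```bash
python3 -m creep '[{"jaw":1,"travel":[0,0,5],"roll":0},{"jaw":1,"travel":[0,0,15],"roll":0},{"jaw":1,"travel":[0,0,30],"roll":0},{"jaw":1,"travel":[0,0,50],"roll":0},{"jaw":1,"travel":[0,0,75],"roll":0},{"jaw":1,"travel":[0,0,100],"roll":0},{"jaw":1,"travel":[0,0,125],"roll":0},{"jaw":1,"travel":[0,0,140],"roll":0},{"jaw":1,"travel":[0,0,150],"roll":0},{"jaw":1,"travel":[0,0,150],"roll":0},{"jaw":1,"travel":[0,0,150],"roll":0}]' 
python3 - <<'E'
from h import *
c=camera_params("wrist");s=observe();p,d=get_image("wrist");np.savez("w4.npz",p=p,d=d,**c)
print(s["time_s"],s["position"],np.round(s["tool_rot"],3).tolist(),s["gripper_force"])
T=np.eye(4);T[:3,:3]=s["tool_rot"];T[:3,3]=s["position"];print(np.round(np.linalg.inv(T)@c["extrinsics"],4).tolist())
for n in("w1","w2","w3"):print(n,load(n)["extrinsics"][:3,3])
a=p[130:330,200:440];cv2.imwrite("pics/w4.png",cv2.resize(a,(720,600),interpolation=2)[:,:,::-1])
E
```

```text
time_s: 6.55
position: [0.4999, -0.2727, 0.3472]
tool_rot: [[-0.502, 0.865, -0.001], [0.865, 0.502, 0.001], [0.001, -0.0, -1.0]]
ft_force: [0.5, 1.1, -0.4]
grip_width: 0.0247
gripper_force: 21.1
6.55 [ 0.4999163  -0.27265532  0.34722342] [[-0.502, 0.865, -0.001], [0.865, 0.502, 0.001], [0.001, -0.0, -1.0]] 21.06217324733734
[[0.0002, -0.9479, -0.3184, 0.0813], [1.0, 0.0, 0.0004, -0.0005], [-0.0004, -0.3184, 0.9479, 0.0313], [0.0, 0.0, 0.0, 1.0]]
w1 [0.38326072 0.26410757 0.37353923]
w2 [ 0.41919626 -0.24225476  0.29794303]
w3 [ 0.45855598 -0.19872086  0.22735443]
```

View pics/w4.png

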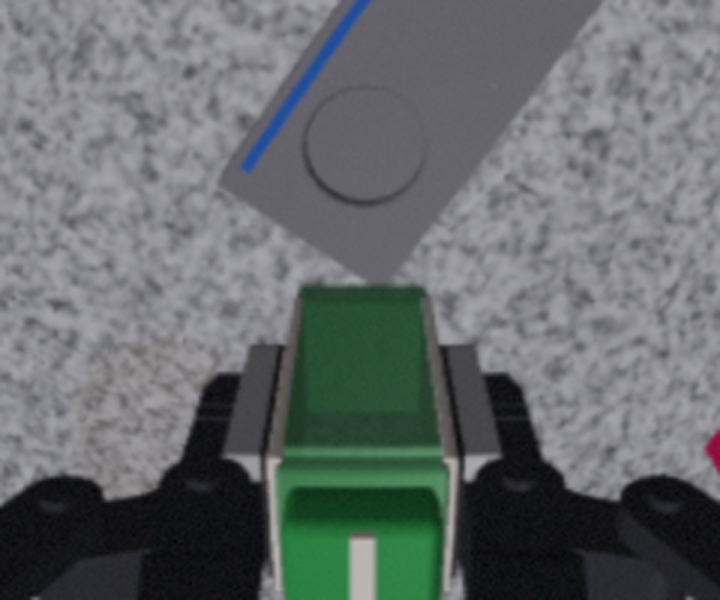

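The cell is held upright between the pads. Shoulder corners are at (270,460) and (460,460), the bottom edge at (303,288)–(427,288), and the pads' near edges run from (283,347) to (270,455) on the left and (443,347) to (460,455) on the right.

```bash
python3 - <<'E'
from h import *
w=load("w4");C=lambda l:(np.array(l)+.5)/3-.5+[200,130]
# camera in tool frame (nominal)
R=np.array([[0,-.9479,-.3184],[1,0,0],[0,-.3184,.9479]]);o=np.array([.0813,-.0003,.0313])
def r(uv):
    d=cv2.fisheye.undistortPoints(C([uv]).reshape(1,1,2),w["mtx"],np.zeros(4))[0,0];return R@np.array([*d,1.])
for nm,l in dict(shoulder=[(270,460),(460,460)],bottom=[(303,290),(427,290)],padtip=[(283,347),(443,347)],padtop=[(268,457),(462,457)]).items():
    a,b=r(l[0]),r(l[1]);k=.025/(b[1]-a[1]) if a[2]==0 else None
    # 25 mm apart in y at equal depth
    t=.025/(b[1]/b[2]-a[1]/a[2]);P=o+(a/a[2]+b/b[2])/2*t;print(nm,np.round(P*1000,1))
v=r((363,600));print("line dir", np.round(r((362,540))/r((362,540))[2],4))
# stopper front-top edge and line start, plane z
for z in(.119,.121,.123):
    print(z,[np.round((o+r(q)*(z-o[2])/r(q)[2])*1000,1).tolist() for q in((362,490),(362,536))])
E
```

```text
shoulder [1.180e+01 1.000e-01 1.332e+02]
bottom [  5.9   0.3 202.7]
padtip [ 1.470e+01 -1.000e-01  1.605e+02]
padtop [1.360e+01 1.000e-01 1.313e+02]
line dir [-8.142e-01  1.000e-04  1.000e+00]
0.119 [[17.4, -0.3, 119.0], [10.5, -0.3, 119.0]]
0.121 [[16.0, -0.3, 121.0], [8.9, -0.3, 121.0]]
0.123 [[14.5, -0.3, 123.0], [7.3, -0.3, 123.0]]
```

```bash
python3 -m creep '[{"jaw":1,"travel":[2,30,0],"roll":0.08},{"jaw":1,"travel":[5,75,0],"roll":0.18},{"jaw":1,"travel":[8,120,0],"roll":0.28},{"jaw":1,"travel":[11,165,0],"roll":0.38},{"jaw":1,"travel":[14,210,0],"roll":0.48},{"jaw":1,"travel":[17,255,0],"roll":0.58},{"jaw":1,"travel":[20,300,0],"roll":0.68},{"jaw":1,"travel":[23,345,0],"roll":0.78},{"jaw":1,"travel":[26,390,0],"roll":0.88},{"jaw":1,"travel":[28,435,0],"roll":0.98},{"jaw":1,"travel":[29,475,0],"roll":1.06},{"jaw":1,"travel":[30,492,0],"roll":1.1}]' 
python3 -m creep '[{"jaw":1,"travel":[0,0,0],"roll":0},{"jaw":1,"travel":[0,0,0],"roll":0},{"jaw":1,"travel":[0,0,0],"roll":0}]'
python3 - <<'E'
from h import *
c=camera_params("wrist");s=observe();p,d=get_image("wrist");np.savez("w5.npz",p=p,d=d,**c)
print(s["time_s"],s["position"],np.round(s["tool_rot"],3).tolist(),s["gripper_force"],np.round(c["extrinsics"],4).tolist())
cv2.imwrite("pics/w5.png",cv2.resize(p[20:320,120:520],(800,600),interpolation=2)[:,:,::-1])
E
```

```text
time_s: 7.8
position: [0.5296, 0.2222, 0.3466]
tool_rot: [[-0.998, -0.061, -0.002], [-0.061, 0.998, 0.0], [0.002, 0.0, -1.0]]
ft_force: [-0.6, -0.9, -0.6]
grip_width: 0.0249
gripper_force: 21.0
time_s: 8.1
position: [0.5303, 0.2179, 0.3475]
tool_rot: [[-0.999, -0.053, -0.001], [-0.053, 0.999, -0.0], [0.001, -0.0, -1.0]]
ft_force: [0.1, -0.2, -0.4]
grip_width: 0.025
gripper_force: 21.0
8.1 [0.53027983 0.21791914 0.34745517] [[-0.999, -0.053, -0.001], [-0.053, 0.999, -0.0], [0.001, -0.0, -1.0]] 20.99680781364441 [[-0.053, 0.9467, 0.3178, 0.4483], [0.9986, 0.0502, 0.017, 0.2127], [0.0001, 0.3183, -0.948, 0.3163], [0.0, 0.0, 0.0, 1.0]]
```

View pics/w5.png

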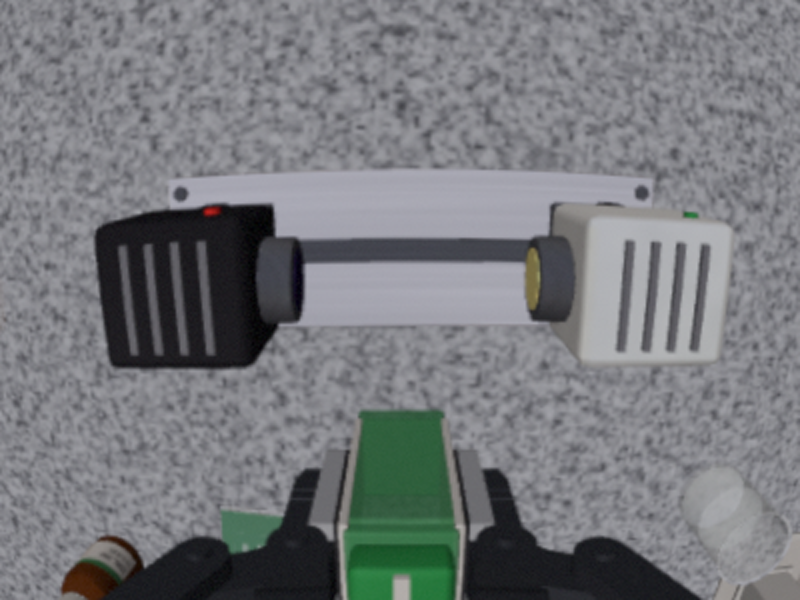

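The view shows the photometer nearly square to the image. The base front corners are at (170,180) and (653,178) with the far edge at row 325. The lens faces are at (294,280) and (533,280), and the head-top far corners at (113,366), (250,366), (580,363) and (717,361).

```bash
python3 - <<'E'
from h import *
np.set_printoptions(precision=4,suppress=True)
w=load("w5");C=lambda l:(np.array(l)+.5)/2-.5+[120,20]
def rep(nm,l,z):
    P=wray(w,C(l),z);a,b=P[0],P[1];t=b-a;print(nm,P[:,:2].tolist(),"len",np.hypot(*t[:2]),"yaw",np.degrees(np.arctan2(-t[0],t[1])),"mid",((a+b)/2)[:2])
rep("base front",[(169,180),(654,178)],.013)
rep("base far",[(310,326),(515,325)],.013)
rep("lens",[(294,280),(533,280)],.085)
rep("tops outer far",[(113,366),(717,361)],.116)
rep("tops inner far",[(250,366),(580,363)],.116)
rep("tops outer near",[(97,230),(730,222)],.116)
rep("tops inner near",[(264,207),(560,205)],.116)
E
```

```text
base front [[0.4617553760987738, 0.09583306927831953], [0.44682550177575525, 0.3418364778470072]] len 0.24645603700196475 yaw 3.47300417326008 mid [0.4543 0.2188]
base far [[0.5356113789377499, 0.17063081136371683], [0.5294437811339968, 0.2756004928164536]] len 0.10515071700638988 yaw 3.3626044047911785 mid [0.5325 0.2231]
lens [[0.49682000803625714, 0.17412652890561592], [0.49179398620871595, 0.26592647644859524]] len 0.09193743124704255 yaw 3.1337994147090233 mid [0.4943 0.22  ]
tops outer far [[0.5245161898009509, 0.11002530534321578], [0.5106789226465754, 0.33459751121767123]] len 0.22499810135559004 yaw 3.5258858599564395 mid [0.5176 0.2223]
tops inner far [[0.5214873922421017, 0.16366253116235674], [0.5142665101662737, 0.2792503701720098]] len 0.11581316706175725 yaw 3.574676388479679 mid [0.5179 0.2215]
tops outer near [[0.4741177011922931, 0.10729743162885898], [0.45872341499119373, 0.3301410471109694]] len 0.22337470986837354 yaw 3.9517782854622676 mid [0.4664 0.2187]
tops inner near [[0.466196951899588, 0.1688451738400527], [0.46012271976142166, 0.26549523995797264]] len 0.09684075369732842 yaw 3.5961768585097973 mid [0.4632 0.2172]
```

```bash
python3 -m creep '[{"jaw":1,"travel":[-5,0,0],"roll":-0.13},{"jaw":1,"travel":[-12,0,0],"roll":-0.27},{"jaw":1,"travel":[-20,1,0],"roll":-0.41},{"jaw":1,"travel":[-28,1,0],"roll":-0.55},{"jaw":1,"travel":[-36,1,0],"roll":-0.69},{"jaw":1,"travel":[-36,1,0],"roll":-0.83},{"jaw":1,"travel":[-36,1,0],"roll":-0.97},{"jaw":1,"travel":[-36,1,0],"roll":-1.11},{"jaw":1,"travel":[-36,1,0],"roll":-1.25},{"jaw":1,"travel":[-36,1,0],"roll":-1.39},{"jaw":1,"travel":[-36,1,0],"roll":-1.51},{"jaw":1,"travel":[-36,1,0],"roll":-1.567}]' 
python3 -m creep '[{"jaw":1,"travel":[0,0,0],"roll":0},{"jaw":1,"travel":[0,0,0],"roll":0},{"jaw":1,"travel":[0,0,-15],"roll":0},{"jaw":1,"travel":[0,0,-30],"roll":0},{"jaw":1,"travel":[0,0,-45],"roll":0},{"jaw":1,"travel":[0,0,-60],"roll":0},{"jaw":1,"travel":[0,0,-75],"roll":0},{"jaw":1,"travel":[0,0,-90],"roll":0},{"jaw":1,"travel":[0,0,-100],"roll":0},{"jaw":1,"travel":[0,0,-105],"roll":0},{"jaw":1,"travel":[0,0,-105],"roll":0},{"jaw":1,"travel":[0,0,-105],"roll":0}]'
python3 - <<'E'
from h import *
o=[]
for n in("scene","side"):
    p,d=get_image(n);np.savez(n+"2.npz",p=p,d=d,**camera_params(n))
    a=p[130:250,190:330] if n=="scene" else p[90:220,215:330]
    o.append(cv2.resize(a,(400,int(400*a.shape[0]/a.shape[1])),interpolation=2)[:340])
h=min(x.shape[0] for x in o)
cv2.imwrite("pics/fin.png",np.hstack([x[:h] for x in o])[:,:,::-1])
s=observe();print(s["position"],s["gripper_force"],s["time_s"])
E
```

```text
time_s: 9.35
position: [0.4942, 0.2191, 0.3478]
tool_rot: [[-0.053, 0.999, 0.0], [0.999, 0.053, -0.0], [-0.0, 0.0, -1.0]]
ft_force: [0.6, -0.3, -0.8]
grip_width: 0.0248
gripper_force: 21.0
time_s: 10.55
position: [0.4942, 0.2202, 0.2432]
tool_rot: [[-0.059, 0.998, 0.001], [0.998, 0.059, 0.0], [0.0, 0.001, -1.0]]
ft_force: [-1.0, -0.7, -0.6]
grip_width: 0.0247
gripper_force: 21.0
[0.49419818 0.22025791 0.24336714] 21.012617647647858 10.65
```

View pics/fin.png

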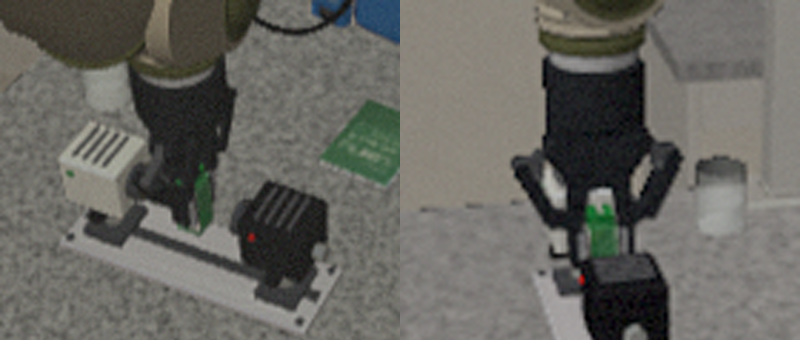

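The final picture shows the cell at about (198,200) in the scene half, midway between the lenses at (150,180) and (240,215). It is upright and clear of both heads.

```bash
python3 -m creep '[{"jaw":1,"travel":[0,0,0],"roll":0},{"jaw":1,"travel":[0,0,0],"roll":0},{"jaw":1,"travel":[0,0,0],"roll":0},{"jaw":1,"travel":[0,0,0],"roll":0}]'; python3 -c "
from rig import close_job;print(close_job())"
```

```text
time_s: 11.05
position: [0.4941, 0.2202, 0.2428]
tool_rot: [[-0.059, 0.998, 0.0], [0.998, 0.059, 0.0], [0.0, 0.0, -1.0]]
ft_force: [-0.1, -1.1, -1.6]
grip_width: 0.0248
gripper_force: 21.0
the job is handed in; nothing more can be done
None
```

I handed the job in at about 11 s with the green cell held upright by its frosted faces at 21 N, windows square to the beam and, by my measurements, within a millimetre or two of midway between the lenses; no contact force showed, and `close_job` gave no verdict.

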